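Swap the open casting tray

TASK

Two small trays slide in plywood units on the bench: push the one holding the solder spool fully home, and only then hook a fingertip behind the lip of the one holding the steel bowl of castings and draw it all the way out to its stop. Move the trays gently by their lips, without pinching them; never touch the bowl or the spool, which ride along upright in their trays, and leave everything else on the bench where it is. Leave the spool tray home and the bowl tray out.

Things in the scene. Friction and masses are not known exactly. Their poses are not given: they have to be found in the camera images.
- cast_unit: Unit whose tray holds the steel bowl of castings. Sizes in mm. Fixed plywood box 200 deep (x) x 136 wide (y) x 62 high; place and yaw vary. Origin at the centre of its underside; open front faces its own -x, towards the robot. A clear dust cover closes the top (58 to 62 high). The tray slides along the unit's x axis; its floor is 15 above the bench.
- cast_tray (a joint): Travel of the tray with the bowl, m. 0 = fully home, tray's cross wall flush with the unit's front edge; grows as the tray comes out towards the unit's -x; 0.110 = all the way out, at its stop. Stays where it is left; about 1.5 N of friction, tray 0.35 kg, no spring, no latch. Starts nearly home (0 to 0.015).
- cast_lip (a point): Top middle of the tray lip's inner face (towards the unit), 44 mm above the bench; at 0 travel 142 mm in front of the unit's origin (its -x). Lip: upright aluminium strip 116 wide, 5 thick, from 10 to 44 above the bench. Behind it an empty finger well, 42 along the travel, full width, floor 15 above the bench, ends at the tray's cross wall (top 37 high). Free space in front.
- spool_unit: Unit whose tray holds the spool of solder wire. Sizes in mm. Fixed plywood box 200 deep (x) x 136 wide (y) x 62 high; place and yaw vary. Origin at the centre of its underside; open front faces its own -x, towards the robot. A clear dust cover closes the top (58 to 62 high). The tray slides along the unit's x axis; its floor is 15 above the bench.
- spool_tray (a joint): Travel of the tray with the spool, m. 0 = fully home, tray's cross wall flush with the unit's front edge; grows as the tray comes out towards the unit's -x; 0.110 = all the way out, at its stop. Stays where it is left; about 1.5 N of friction, tray 0.35 kg, no spring, no latch. Starts standing out (0.055 to 0.095).
- spool_lip (a point): Top middle of the tray lip's inner face (towards the unit), 44 mm above the bench; at 0 travel 142 mm in front of the unit's origin (its -x). Lip: upright aluminium strip 116 wide, 5 thick, from 10 to 44 above the bench. Behind it an empty finger well, 42 along the travel, full width, floor 15 above the bench, ends at the tray's cross wall (top 37 high). Free space in front.
- bowl: Loose steel bowl heaped with small grey castings, 84 across, 28 high, standing on the floor of its tray's compartment (15 mm above the bench) behind the cross wall, at first under the clear cover. Origin at the centre of its underside.
- spool: Loose upright spool of solder wire with green flanges, 54 across, 36 high, standing in the other tray's compartment (15 mm above the bench). Origin at the centre of its underside.
- jar: Bystander: amber glass jar with red cap, 42 across, 65 high, standing between the two tray units. Origin at the centre of its underside.
- hammer: Bystander: hammer about 240 long, lying on the bench to the left, clear of the trays.
- block: Bystander: steel bench block 90 x 90 x 25, on the right. Origin at the centre of its underside.
- screwdriver: Bystander: screwdriver about 170 long, lying on the right.
- dish: Bystander: white ceramic dish 90 across, 22 high, on the left. Origin at the centre of its underside.
- ingot: Bystander: aluminium bar 130 x 50 x 40, lying behind between the units. Origin at the centre of its underside.

How it is judged:
By the outcome, as a careful person would: the job done as asked, in the order asked, and still so for the second after the job is handed in, with the robot touching nothing.
It also fails if it takes over 51 s, if anything falls off the work surface, if the arm or the gripper's body presses on something with over 40 N, if the wrist force passes 120 N, or if a joint passes its speed limit or range.

ROBOT

A 7-joint arm with a two-finger parallel gripper is mounted at the origin on the work surface. World frame = base frame: x ahead of the robot, y to its left, z up, the work surface at z = 0. Lengths are in m, angles in rad, forces in N, time in s.
With the tool pointing down it reaches from about 0.4 to 0.75 m from the base axis. Payload 19.5 kg.
Tool frame: the origin (TCP) lies midway between the tips of the shut fingers; the grasp point (between the pads) lies 19 mm behind it (robot.hold_point_z is the distance from the TCP to the grasp point, in m); z points along the fingers, y is the line along which they close (so a half turn about z gives the same grasp; the last joint's range is limited). The gripper opens to 85 mm and grips with 20 to 120 N. Pads are 22 mm wide; open, the fingers measure 114 mm over their backs; the gripper's body (76 mm by 85 mm) begins 54 mm behind the grasp point. The pads swing forward as they close: fully open they stand 13 mm farther back than shut.
Start: joints at [-1.385, 0.707, -0.028, 1.485, 0.022, 0.951, -0.075], TCP at [0.13, 0.56, 0.231] pointing down, gripper open.
Joint ranges: [-2.71, 2.71], [-0.32, 2.16], [-1.57, 1.52], [0, 2.45], [-1.46, 4.6], [0, 2.02], [-2.83, 2.83]. Speed limits (rad/s): [1.89, 1.89, 2.57, 2.57, 3.01, 3.01, 3.01].

INTERFACE

Orientations are given as a unit quaternion [x, y, z, w].
In Python, from bench import robot gives the robot as it stands.
- The arm moves only by the tool servo_tool, never from a script. Its argument "plan" is a list of rows, each a list of 3 entries, a list of its own where there are three numbers: the closure, from 0 (fully open) to 1 (shut), then the shift along the tool's x, y, z in mm, then the turn about the tool's z in rad. A call has 1 to 12 rows; each row shifts and turns the commanded pose from where the row before left it, along the tool's axes as they then stand; what a row does not reach is not made up. A row lasts 1/10 s, in which the tool goes at most 50 mm and 8.59 degrees, less where a joint would pass 70% of its speed; a pose out of reach is approached as far as the arm can. A call with a gripper value outside its range is refused whole. The fingers move at their own pace and stop on an object; "grip_force" is the grip in N (left out, the last holds). Time passes only in rows, so rows that do not move let the fingers close. It gives the time, the measured TCP pose, the force, the opening and the grip force at its end, in the units of the state.
- robot.observe(): the state, without advancing time (a new reading comes with each control period).
- robot.snapshot(name): name is "scene" or "top"; returns the picture (420x560x3 uint8, red, green, blue); there is no depth.
- robot.calibration(name): a dict with "fx", "fy", "cx", "cy" (pixels), "rvec" (rotation vector, rad) and "tvec" (3), from world to camera coordinates, as OpenCV has them. Camera axes: x right, y down, z forward; pixel columns grow to the right and rows downward; lengths in m; the calibration is good to about 2 mm. A picture is of the moment at which its call begins. calibration takes no time and is no camera call.
- robot.finish_job(): hands the job in; it is judged then, once.
The state is a dict: "time_s": time; "joints": joint angles; "qd": joint speeds; "joint_efforts": joint torques, N m; "position": TCP position; "ee_rot": TCP orientation; "contact_force": force on the tool from outside, world axes, zero at the start; "moment": the same for the moment, N m; "opening": finger opening in m; "grasp_force": force on a finger pad.
Only numpy, scipy, OpenCV 4.12 (cv2) and the standard library are available. Lean on these libraries where they do the work, as an engineer would, in place of code of your own. Each camera call takes 0.05 s, during which the arm holds its last target. There are 200 camera calls.

## Working session

There is one attempt and no reset: what is moved stays moved. The work goes in short steps, Python scripts to look and compute and a tool call to move; the robot and the scene stay as the last step left them, time stands still between calls to the robot, and variables do not carry over. Pictures are saved under pics/ and viewed, at most 10 in all, crops included, and the job is handed in when it is done.

Besides the shell and the picture viewer there is one more tool, called after ">>>" as name(argument=value, ...), one argument or row to a line, values as JSON. servo_tool: Moves the arm, as the interface text tells. Its arguments: {"type":"object","properties":{"plan":{"type":"array","items":{"type":"array"}},"grip_force":{"type":"number"}},"required":["plan"]}

```bash
mkdir -p pics; python3 - <<'E'
from bench import robot
import cv2
for n in("scene","top"):
    im=robot.snapshot(n); cv2.imwrite(f"pics/{n}0.png",im[:,:,::-1]); c=robot.calibration(n); print(n,c)
o=robot.observe(); print(o['position'],o['ee_rot'],o['time_s'])
E
```

```text
scene {'fx': 524.7349369385859, 'fy': 524.7349369385859, 'cx': 274.05264998465816, 'cy': 206.4373398737784, 'rvec': array([ 2.06074271,  1.38334007, -0.51286484]), 'tvec': array([-0.23978085, -0.35836785,  1.71831133])}
top {'fx': 450.1452110541073, 'fy': 450.1452110541073, 'cx': 278.36314208162497, 'cy': 211.2771485233845, 'rvec': array([ 2.1832499 , -2.12597972,  0.12250523]), 'tvec': array([-0.00202559,  0.61626185,  1.10778153])}
[0.1298036  0.5598995  0.23085783] [ 1.13662628e-01  9.93519268e-01 -5.19105030e-04 -3.60308752e-05] 0.1
```

View pics/scene0.png

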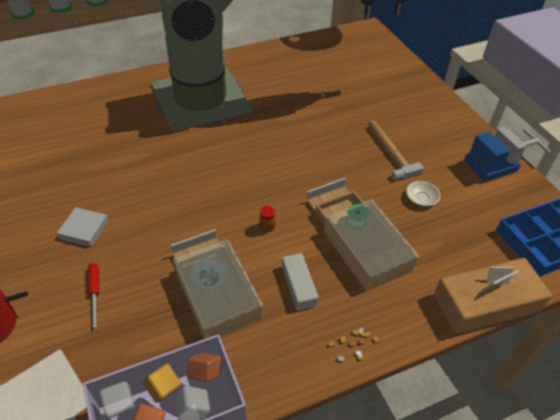

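View pics/top0.png

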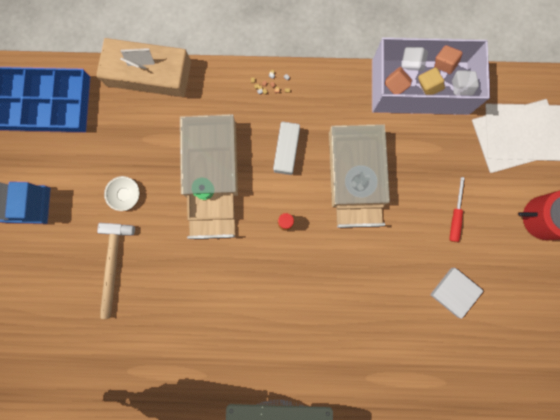

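The top view shows the spool unit on the left, with its lip at about (188,238) to (235,236) and its tray out. The bowl unit is on the right, with its lip at about (338,227) to (385,226). The jar is at (286,221). Next I'll enlarge the lips in both views.

```bash
python3 - <<'E'
import cv2,numpy as np
t=cv2.imread("pics/top0.png");s=cv2.imread("pics/scene0.png")
a=[cv2.resize(x,None,fx=5,fy=5,interpolation=cv2.INTER_CUBIC) for x in(t[185:245,175:250],t[185:245,325:400],s[175:235,300:375],s[225:285,165:240])]
def grid(x,c0,r0):
    for k in range(0,75,10):
        cv2.putText(x,str(c0+k),(k*5,8),0,.3,(255,255,255),1); cv2.line(x,(k*5,10),(k*5,14),(255,255,255),1)
    for k in range(10,60,10):
        cv2.putText(x,str(r0+k),(0,k*5+4),0,.3,(255,255,255),1)
    return x
o=[(175,185),(325,185),(300,175),(165,225)]
a=[grid(x,*p) for x,p in zip(a,o)]
cv2.imwrite("pics/crop0.png",np.vstack([np.hstack(a[:2]),np.hstack(a[2:])]))
E
```

```text
(no output)
```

View pics/crop0.png

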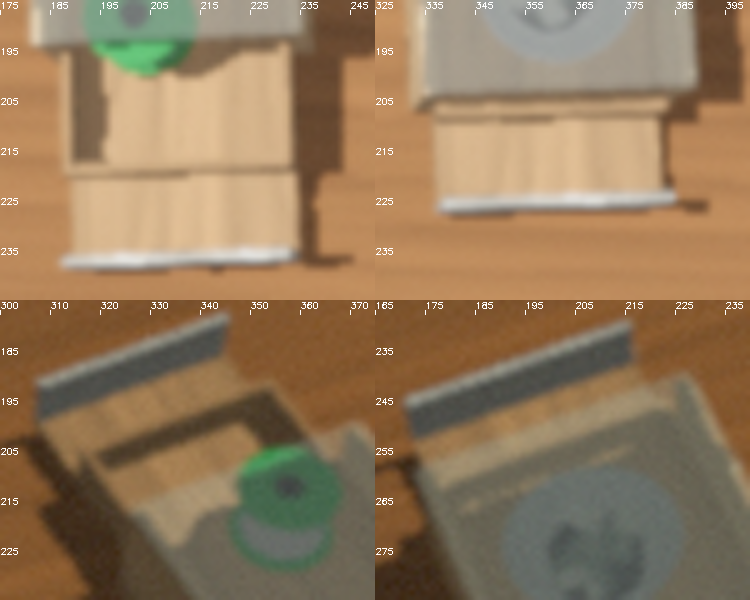

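Crop readings for the lip's inner top corners:
- **Spool lip:** top (187.5,236.3) and (234.6,234.4); scene (345.6,179.3) and (307.6,192.7).
- **Bowl lip:** top (338,225.8) and (385,223.5); scene (216,230.3) and (171.4,245.7).

The front corners of the covers also show in the top view.

```bash
cat > h.py <<'E'
from bench import robot
import cv2,numpy as np
def PM(n):
    c=robot.calibration(n);R=cv2.Rodrigues(c['rvec'])[0];K=np.array([[c['fx'],0,c['cx']],[0,c['fy'],c['cy']],[0,0,1]])
    return K,R,np.array(c['tvec'])
def tri(t,s):
    P=[]
    for n in("top","scene"):
        K,R,T=PM(n);P.append(K@np.c_[R,T])
    X=cv2.triangulatePoints(P[0],P[1],np.array(t,float).T,np.array(s,float).T);return (X[:3]/X[3]).T
def plane(n,px,z):
    K,R,T=PM(n);o=-R.T@T;d=(R.T@np.linalg.inv(K)@np.c_[np.array(px,float),np.ones(len(px))].T).T
    return o+d*((z-o[2])/d[:,2])[:,None]
def proj(n,X):
    K,R,T=PM(n);p=(K@(R@np.array(X).T+T[:,None]));return (p[:2]/p[2]).T
E
python3 - <<'E'
from h import *
np.set_printoptions(precision=4,suppress=True)
def yaw(a,b): d=b-a; return np.degrees(np.arctan2(d[0],-d[1]))
for nm,t,s,cv,bk in(("spool",[(187.5,236.3),(234.6,234.4)],[(345.6,179.3),(307.6,192.7)],[(181,194),(236,193)],[(180,117),(236,115)]),("cast",[(338,225.8),(385,223.5)],[(216,230.3),(171.4,245.7)],[(333.6,205.6),(389.4,203.6)],[(330,126),(386,125)])):
    X=tri(t,s);print(nm,"tri",X,"w",np.linalg.norm(X[0]-X[1]));p=plane("top",t,.044);print("plane",p,p.mean(0),"yaw",yaw(*p)); q=plane("scene",s,.044);print("scene",q,yaw(*q))
    c=plane("top",cv,.062);b=plane("top",bk,.062);print("cover front",c,c.mean(0),yaw(*c),"back",b.mean(0))
    d=b.mean(0)-c.mean(0);print("axis yaw",np.degrees(np.arctan2(d[1],d[0])),np.linalg.norm(d), "lip-front",np.linalg.norm(p.mean(0)[:2]-c.mean(0)[:2]))
print(plane("top",[(286,221)],.065),proj("scene",[robot.observe()['position']]),proj("top",[robot.observe()['position']]))
from scipy.spatial.transform import Rotation as R
print(R.from_quat(robot.observe()['ee_rot']).as_matrix())
E
```

```text
spool tri [[0.5462 0.2422 0.039 ]
 [0.5544 0.1241 0.041 ]] w 0.11840957874805495
plane [[0.5459 0.2411 0.044 ]
 [0.5538 0.1228 0.044 ]] [0.5499 0.182  0.044 ] yaw 3.8316384740345852
scene [[0.5504 0.2394 0.044 ]
 [0.5571 0.1235 0.044 ]] 3.3286471638480206
cover front [[0.6503 0.2591 0.062 ]
 [0.6564 0.1214 0.062 ]] [0.6534 0.1902 0.062 ] 2.5387630760160262 back [0.8539 0.2007 0.062 ]
axis yaw 2.9898316727688052 0.20081257675813444 lip-front 0.10381891622371166
cast tri [[ 0.583  -0.1378  0.0375]
 [ 0.5919 -0.2539  0.0428]] w 0.11652140137617224
plane [[ 0.5824 -0.1368  0.044 ]
 [ 0.5913 -0.2549  0.044 ]] [ 0.5869 -0.1959  0.044 ] yaw 4.323738142447471
scene [[ 0.5881 -0.1392  0.044 ]
 [ 0.5934 -0.253   0.044 ]] 2.6486417870800505
cover front [[ 0.631  -0.1231  0.062 ]
 [ 0.6396 -0.2619  0.062 ]] [ 0.6353 -0.1925  0.062 ] 3.5670079317536962 back [ 0.8384 -0.1826  0.062 ]
axis yaw 2.773058318894358 0.20332354373967265 lip-front 0.048523695572354635
[[ 0.589  -0.0055  0.065 ]] [[381.3027  18.4877]] [[ -1.6359 433.8268]]
[[-0.9742  0.2259 -0.0002]
 [ 0.2259  0.9742 -0.001 ]
 [-0.     -0.001  -1.    ]]
```

The triangulated lip tops come out at about 40 mm, which agrees with the stated 44 mm. Both units are yawed about 3°. Travel is about 62 mm for the spool tray and 6 mm for the bowl tray. I'll shut the fingers, line up the yaw and move to a point in front of the spool lip.

>>> servo_tool(
  plan=[
    [1,[0,0,0],-0.14],
    [1,[0,0,0],-0.14],
    [1,[-17.5,-20,0],0],
    [1,[-17.5,-20,0],0],
    [1,[-17.5,-20,0],0],
    [1,[-17.5,-20,0],0],
    [1,[-17.5,-20,0],0],
    [1,[-17.5,-20,0],0],
    [1,[-17.5,-20,0],0],
    [1,[-17.5,-20,0],0],
    [1,[-17.5,-20,0],0],
    [1,[-17.5,-20,0],0],
  ],
  grip_force=20,
)

```text
time_s: 1.3
position: [0.3156, 0.3686, 0.2312]
ee_rot: [-0.026, 1.0, -0.0, -0.0]
contact_force: [0.8, 0.7, -0.3]
opening: -0.0001
grasp_force: 0.0
```

>>> servo_tool(
  plan=[
    [1,[-17.5,-20,0],0],
    [1,[-17.5,-20,0],0],
    [1,[-17.5,-20,5],0],
    [1,[-17.5,-20,15],0],
    [1,[-17.5,-20,15],0],
    [1,[-17.5,-20,15],0],
    [1,[-17.5,-20,15],0],
    [1,[-17.5,-20,15],0],
    [1,[-17.5,-20,15],0],
    [1,[-17.5,-20,15],0],
    [1,[0,0,0],0],
    [1,[0,0,0],0],
  ],
)

```text
time_s: 2.5
position: [0.5, 0.1787, 0.121]
ee_rot: [-0.026, 1.0, -0.0, -0.0]
contact_force: [-1.0, 0.4, 0.8]
opening: 0.0003
grasp_force: 0.0
```

>>> servo_tool(
  plan=[
    [1,[0,0,20],0],
    [1,[0,0,20],0],
    [1,[0,0,20],0],
    [1,[0,0,20],0],
    [1,[0,0,15],0],
    [1,[0,0,0],0],
  ],
)

```text
time_s: 3.1
position: [0.4991, 0.1797, 0.0254]
ee_rot: [-0.027, 1.0, -0.0, -0.001]
contact_force: [0.6, 0.5, 0.5]
opening: -0.0002
grasp_force: 0.0
```

```bash
python3 - <<'E'
from h import *
a=robot.snapshot("scene")[:,:,::-1][165:245,270:370];b=robot.snapshot("top")[:,:,::-1][180:260,165:265]
cv2.imwrite("pics/c1.png",np.hstack([cv2.resize(x,None,fx=4,fy=4,interpolation=2) for x in(a,b)]));o=robot.observe();print(o['position'],o['contact_force'])
E
```

```text
[0.50004311 0.17959935 0.02701509] [-0.30326749  0.32766665  0.68481411]
```

View pics/c1.png

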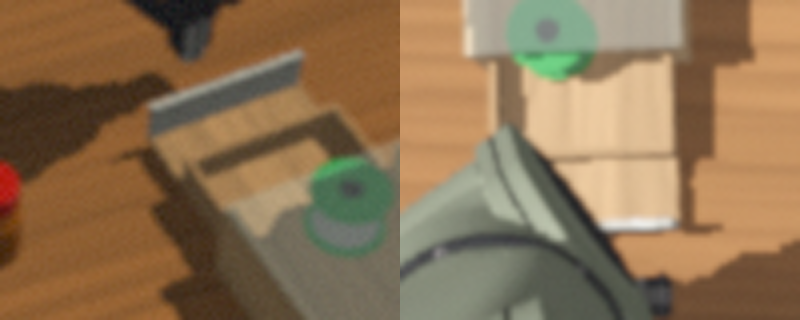

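The picture shows the shut fingertips at about (318,179) in the scene view, centred just in front of the spool lip with a clear gap. I'll push slowly.

>>> servo_tool(
  plan=[
    [1,[-10,0,0],0],
    [1,[-10,0,0],0],
    [1,[-4,0,0],0],
    [1,[-3,0,0],0],
    [1,[-3,0,0],0],
    [1,[-3,0,0],0],
    [1,[-3,0,0],0],
    [1,[-3,0,0],0],
    [1,[-3,0,0],0],
    [1,[-3,0,0],0],
  ],
)

```text
time_s: 4.2
position: [0.5453, 0.1814, 0.0263]
ee_rot: [-0.026, 1.0, 0.0, -0.0]
contact_force: [-1.6, 1.5, 0.9]
opening: -0.0002
grasp_force: 0.8
```

>>> servo_tool(
  plan=[
    [1,[-4,0,0],0],
    [1,[-4,0,0],0],
    [1,[-4,0,0],0],
    [1,[-4,0,0],0],
    [1,[-4,0,0],0],
    [1,[-4,0,0],0],
    [1,[-4,0,0],0],
    [1,[-4,0,0],0],
    [1,[-4,0,0],0],
    [1,[-2,0,0],0],
  ],
)

```text
time_s: 5.2
position: [0.5835, 0.1832, 0.0263]
ee_rot: [-0.026, 1.0, -0.0, 0.0]
contact_force: [-1.6, 0.8, -0.0]
opening: -0.0001
grasp_force: 0.8
```

```bash
python3 - <<'E'
from h import *
a=robot.snapshot("scene")[:,:,::-1][165:285,270:420]
cv2.imwrite("pics/c2.png",cv2.resize(a,None,fx=4,fy=4,interpolation=2));o=robot.observe();print(o['position'],o['contact_force'])
E
```

```text
[0.58368315 0.18307885 0.02626502] [ 0.62694219 -0.38495753  0.77289155]
```

View pics/c2.png

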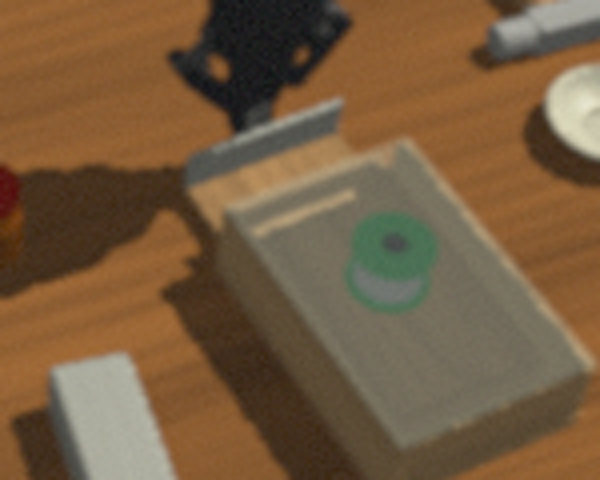

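The tray is following, the spool is upright, and about 11 mm is left. I'll continue at 2 mm per row and watch for the force to rise.

>>> servo_tool(
  plan=[
    [1,[-2,0,0],0],
    [1,[-2,0,0],0],
    [1,[-2,0,0],0],
    [1,[-2,0,0],0],
  ],
)

```text
time_s: 5.65
position: [0.5912, 0.1836, 0.0263]
ee_rot: [-0.026, 1.0, -0.0, -0.0]
contact_force: [-1.5, -0.0, 0.2]
opening: 0.0001
grasp_force: 0.8
```

>>> servo_tool(
  plan=[
    [1,[-1,0,0],0],
    [1,[-1,0,0],0],
  ],
)

```text
time_s: 5.85
position: [0.5932, 0.1837, 0.0263]
ee_rot: [-0.026, 1.0, -0.0, -0.0]
contact_force: [-1.2, 0.2, -0.1]
opening: -0.0002
grasp_force: 0.8
```

>>> servo_tool(
  plan=[
    [1,[-1,0,0],0],
    [1,[0,0,0],0],
  ],
)

```text
time_s: 6.05
position: [0.5943, 0.1838, 0.0263]
ee_rot: [-0.026, 1.0, -0.0, 0.0]
contact_force: [-0.0, -1.0, 0.9]
opening: -0.0
grasp_force: 0.1
```

>>> servo_tool(
  plan=[
    [1,[-1,0,0],0],
    [1,[-1,0,0],0],
  ],
)

```text
time_s: 6.25
position: [0.5961, 0.1839, 0.0263]
ee_rot: [-0.026, 1.0, -0.0, -0.0]
contact_force: [-1.6, 0.4, 0.4]
opening: -0.0002
grasp_force: 0.8
```

>>> servo_tool(
  plan=[
    [1,[-1,0,0],0],
    [1,[-1,0,0],0],
  ],
)

```text
time_s: 6.45
position: [0.5977, 0.184, 0.0262]
ee_rot: [-0.026, 1.0, -0.0, -0.001]
contact_force: [-8.6, 0.2, 5.7]
opening: -0.0003
grasp_force: 4.4
```

>>> servo_tool(
  plan=[
    [1,[-1,0,0],0],
  ],
)

```text
time_s: 6.55
position: [0.5977, 0.184, 0.0262]
ee_rot: [-0.026, 1.0, -0.0, -0.002]
contact_force: [-16.8, -1.4, 11.7]
opening: -0.0001
grasp_force: 8.5
```

The force rose to 17 N with no further movement, so the spool tray is at its home stop. I'll back off, rise and cross to above the bowl tray's finger well.

>>> servo_tool(
  plan=[
    [1,[3,0,0],0],
    [1,[8,0,0],0],
    [1,[15,0,0],0],
    [1,[15,0,0],0],
    [1,[0,0,-20],0],
    [1,[0,0,-30],0],
    [1,[0,0,-30],0],
    [1,[0,0,-30],0],
    [1,[0,0,0],0],
  ],
)

```text
time_s: 7.45
position: [0.5598, 0.1825, 0.1399]
ee_rot: [-0.026, 1.0, 0.001, 0.003]
contact_force: [-0.3, 0.9, -1.0]
opening: 0.0001
grasp_force: 0.0
```

>>> servo_tool(
  plan=[
    [1,[0,-20,0],0],
    [1,[0,-35,0],0],
    [1,[0,-35,0],0],
    [1,[0,-35,0],0],
    [1,[0,-35,0],0],
    [1,[0,-35,0],0],
    [1,[0,-35,0],0],
    [1,[0,-35,0],0],
    [1,[0,-35,0],0],
    [1,[0,-35,0],0],
    [1,[-15,-30,0],0],
    [1,[-15,-14,0],0],
  ],
)

```text
time_s: 8.65
position: [0.6078, -0.1986, 0.1359]
ee_rot: [-0.024, 1.0, -0.001, -0.0]
contact_force: [0.3, 0.3, 0.4]
opening: 0.0003
grasp_force: 0.0
```

>>> servo_tool(
  plan=[
    [1,[0,0,20],0],
    [1,[0,0,20],0],
    [1,[0,0,20],0],
    [1,[0,0,0],0],
    [1,[0,0,0],0],
  ],
)

```text
time_s: 9.15
position: [0.608, -0.195, 0.0765]
ee_rot: [-0.026, 1.0, -0.0, 0.0]
contact_force: [-0.3, 0.7, 1.2]
opening: -0.0002
grasp_force: 0.0
```

```bash
python3 - <<'E'
from h import *
A=robot.snapshot("scene")[:,:,::-1];a=A[185:285,140:240]
B=robot.snapshot("top")[:,:,::-1]; b=B[160:260,150:250]
cv2.imwrite("pics/c3.png",np.hstack([cv2.resize(x,None,fx=4,fy=4,interpolation=2) for x in(a,b)]));o=robot.observe();print(o['position'],o['contact_force'])
print(proj("scene",[o['position']]))
E
```

```text
[ 0.60834609 -0.19511481  0.07731775] [-0.78277081  0.73473819  0.76769487]
[[195.09592532 234.45070548]]
```

View pics/c3.png

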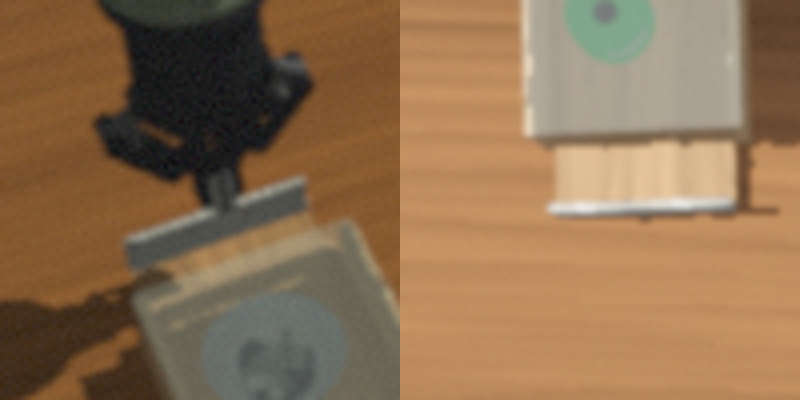

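The right panel shows the spool tray's cross wall gone under the cover edge, so it is home. The left panel shows the fingertip at about (195,237), matching the projection and sitting over the bowl tray's well. I'll lower into the well and hook the lip.

>>> servo_tool(
  plan=[
    [1,[0,0,10],0],
    [1,[0,0,10],0],
    [1,[0,0,10],0],
    [1,[0,0,10],0],
    [1,[0,0,9],0],
    [1,[0,0,0],0],
  ],
)

```text
time_s: 9.85
position: [0.6073, -0.1948, 0.0258]
ee_rot: [-0.026, 1.0, 0.0, -0.001]
contact_force: [-0.9, -0.5, 0.3]
opening: 0.0003
grasp_force: 0.0
```

>>> servo_tool(
  plan=[
    [1,[2,0,0],0],
    [1,[2,0,0],0],
    [1,[2,0,0],0],
    [1,[2,0,0],0],
    [1,[2,0,0],0],
    [1,[3,0,0],0],
    [1,[3,0,0],0],
    [1,[3,0,0],0],
    [1,[3,0,0],0],
    [1,[3,0,0],0],
    [1,[3,0,0],0],
  ],
)

```text
time_s: 10.95
position: [0.5796, -0.1965, 0.0273]
ee_rot: [-0.026, 1.0, -0.0, -0.0]
contact_force: [2.1, -0.2, 0.9]
opening: -0.0001
grasp_force: 0.8
```

>>> servo_tool(
  plan=[
    [1,[4,0,0],0],
    [1,[4,0,0],0],
    [1,[4,0,0],0],
    [1,[4,0,0],0],
    [1,[4,0,0],0],
    [1,[4,0,0],0],
    [1,[4,0,0],0],
    [1,[4,0,0],0],
    [1,[4,0,0],0],
    [1,[4,0,0],0],
    [1,[4,0,0],0],
    [1,[4,0,0],0],
  ],
)

```text
time_s: 12.15
position: [0.5317, -0.199, 0.0273]
ee_rot: [-0.026, 1.0, -0.0, -0.0]
contact_force: [2.1, -0.5, 0.4]
opening: -0.0001
grasp_force: 0.9
```

>>> servo_tool(
  plan=[
    [1,[4,0,0],0],
    [1,[4,0,0],0],
    [1,[4,0,0],0],
    [1,[3,0,0],0],
    [1,[3,0,0],0],
    [1,[3,0,0],0],
    [1,[2,0,0],0],
    [1,[2,0,0],0],
    [1,[2,0,0],0],
  ],
)

```text
time_s: 13.05
position: [0.5049, -0.2003, 0.0273]
ee_rot: [-0.026, 1.0, -0.0, 0.0]
contact_force: [1.4, -2.3, -0.1]
opening: 0.0003
grasp_force: 0.8
```

>>> servo_tool(
  plan=[
    [1,[2,0,0],0],
    [1,[2,0,0],0],
    [1,[1,0,0],0],
  ],
)

```text
time_s: 13.35
position: [0.4998, -0.2006, 0.0273]
ee_rot: [-0.026, 1.0, -0.0, -0.0]
contact_force: [2.0, -1.5, 0.5]
opening: 0.0002
grasp_force: 0.8
```

>>> servo_tool(
  plan=[
    [1,[1,0,0],0],
    [1,[1,0,0],0],
    [1,[1,0,0],0],
  ],
)

```text
time_s: 13.65
position: [0.4982, -0.2007, 0.0275]
ee_rot: [-0.026, 1.0, -0.0, 0.001]
contact_force: [11.6, -1.6, -6.7]
opening: 0.0001
grasp_force: 5.8
```

>>> servo_tool(
  plan=[
    [1,[1,0,0],0],
    [1,[1,0,0],0],
  ],
)

```text
time_s: 13.85
position: [0.4981, -0.2007, 0.0276]
ee_rot: [-0.026, 1.0, -0.0, 0.003]
contact_force: [22.9, -2.4, -14.3]
opening: 0.0001
grasp_force: 11.2
```

>>> servo_tool(
  plan=[
    [1,[1,0,0],0],
  ],
)

```text
time_s: 13.95
position: [0.4981, -0.2007, 0.0277]
ee_rot: [-0.027, 1.0, -0.0, 0.004]
contact_force: [27.9, -2.4, -18.3]
opening: -0.0003
grasp_force: 13.9
```

The force climbed to 28 N with no movement, so the bowl tray is at its stop. I'll ease off the lip, lift straight up and then check.

>>> servo_tool(
  plan=[
    [1,[-4,0,0],0],
    [1,[-4,0,0],0],
    [1,[-4,0,0],0],
    [1,[0,0,0],0],
    [1,[0,0,-10],0],
    [1,[0,0,-20],0],
    [1,[0,0,-30],0],
    [1,[0,0,-40],0],
    [1,[0,0,-40],0],
    [1,[0,0,-10],0],
  ],
)

```text
time_s: 14.95
position: [0.5068, -0.2007, 0.1817]
ee_rot: [-0.026, 1.0, -0.001, 0.002]
contact_force: [0.1, -0.2, -0.8]
opening: 0.0003
grasp_force: 0.0
```

>>> servo_tool(
  plan=[
    [1,[0,20,0],0],
    [1,[10,35,0],0],
    [1,[10,35,0],0],
    [1,[10,35,0],0],
    [1,[10,35,0],0],
    [1,[10,30,0],0],
    [1,[0,0,0],0],
    [1,[0,0,0],0],
    [1,[0,0,0],0],
  ],
)

```text
time_s: 15.85
position: [0.4463, -0.014, 0.1774]
ee_rot: [-0.026, 1.0, -0.0, -0.0]
contact_force: [0.2, -0.2, -0.2]
opening: 0.0
grasp_force: 0.0
```

```bash
python3 - <<'E'
from h import *
A=robot.snapshot("scene")[:,:,::-1]
B=robot.snapshot("top")[:,:,::-1]
cv2.imwrite("pics/c4.png",np.vstack([cv2.resize(A[150:350,130:440],None,fx=1.8,fy=1.5),cv2.resize(B[100:300,90:400],None,fx=1.8,fy=1.5)]));o=robot.observe();print(o['position'],o['contact_force'],o['qd'].round(3) if hasattr(o['qd'],'round') else o['qd'])
E
```

```text
[ 0.44625714 -0.01404771  0.17726634] [-0.42504567 -0.55550246 -0.7031997 ] [ 0.     0.    -0.001  0.001  0.    -0.002 -0.003]
```

View pics/c4.png

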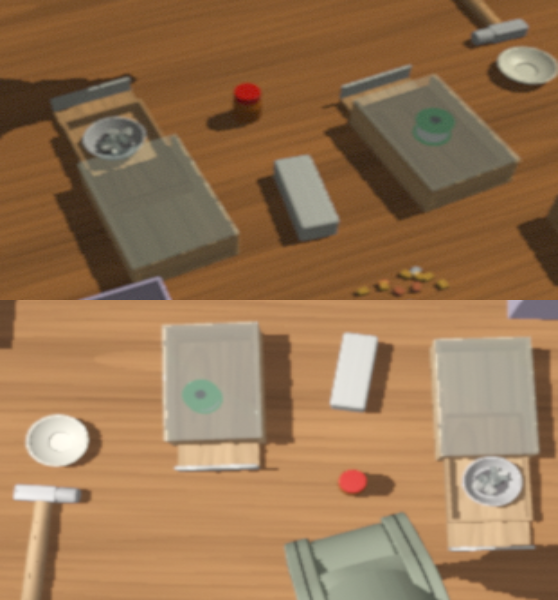

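The spool tray is home with the spool upright under its cover. The bowl tray is fully out with the bowl upright, and the bystanders are where they were. The arm is clear, so I'm handing in.

```bash
python3 -c "
from bench import robot
print(robot.finish_job())"
```

```text
the job is handed in; nothing more can be done
None
```

The job is handed in: the spool tray was pushed home first, then the bowl tray drawn out to its stop, with the spool and bowl upright and nothing else on the bench moved (about 16 s of the 51 s allowed).

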